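Heft the greenware: damp to the bat, dry to the kiln shelf

ROBOT

A 6-joint arm with a two-finger parallel gripper is mounted at the origin on the work surface. World frame = base frame: x ahead of the robot, y to its left, z up, the work surface at z = 0. Lengths are in mm, angles in rad, forces in N, time in s.
With the tool pointing down it reaches from about 300 to 1000 mm from the base axis. Payload 5.1 kg.
Tool frame: the origin (TCP) lies between the finger pads; the fingertips stand 22 mm ahead of it and the grasp point (between the pads) lies 3 mm ahead of it (finger_overhang is the distance from the TCP to the fingertips, in mm); z points along the fingers, y is the line along which they close (so a half turn about z gives the same grasp; the last joint's range is limited). The gripper opens to 95 mm and grips with 3 to 60 N. Pads are 20 mm wide; open, the fingers measure 119 mm over their backs; the gripper's body (75 mm by 180 mm) begins 59 mm behind the grasp point.
Start: joints at [1.035, 0.124, 1.65, -0, 1.367, -0.083], TCP at [284.383, 584.475, 236.656] pointing down, gripper open.
Joint ranges: [-2.61, 2.61], [-1.02, 2.33], [0.03, 2.71], [-1.35, 4.49], [0.32, 2.68], [-2.91, 2.91]. Speed limits (rad/s): [2.57, 2.57, 3.14, 3.14, 3.14, 3.14].

INTERFACE

Orientations are given as [roll, pitch, yaw] about the fixed x, y, z axes, in that order (R = Rz(yaw) Ry(pitch) Rx(roll)).
In Python, from rig import * gives the robot as it stands.
- The arm moves only by the shell command python3 -m crank 'ROWS' [FORCE]. ROWS is JSON, a list that holds one entry, the list of rows, each a list of 5 numbers: the closure, from 0 (fully open) to 1 (shut), then the shift along the world's x, y, z in m, then the turn about the world's z in rad. In form: [[[jaw, dx, dy, dz, roll], ...]]. A call has 1 to 20 rows; each row shifts and turns the commanded pose from where the row before left it; what a row does not reach is not made up. A row lasts 1/10 s, in which the tool goes at most 50 mm and 8.59 degrees, less where a joint would pass 70% of its speed; a pose out of reach is approached as far as the arm can. A call with a gripper value outside its range is refused whole. The fingers move at their own pace and stop on an object; FORCE is the grip in N (left out, the last holds). Time passes only in rows, so rows that do not move let the fingers close. It gives the time, the measured TCP pose, the force, the opening and the grip force at its end, in the units of the state.
- get_obs(): the state, without advancing time (a new reading comes with each control period).
- capture(name): name is "scene" or "top"; returns a dict with "frame" (400x640x3 uint8, blue, green, red), "fx", "fy", "cx", "cy" (pixels), "D" ([k1, k2, p1, p2, k3] as OpenCV has them; the pictures are not rectified), "cam_to_world" (4x4, takes a point from camera to world coordinates). Camera axes: x right, y up, looking along -z (the intrinsics and any distortion apply to the point x, -y, -z); pixel columns grow to the right and rows downward; lengths in mm; the calibration is good to about 2 mm. A picture is of the moment at which its call begins. There is no depth.
- job_done(): hands the job in; it is judged then, once.
The state is a dict: "time": time; "joints": joint angles; "joint_vel": joint speeds; "joint_torque": joint torques, N m; "ee_pos": TCP position; "ee_rot": TCP orientation; "ft_force": force on the tool from outside, world axes, zero at the start; "moment": the same for the moment, N m; "opening": finger opening in mm; "grasp_force": force on a finger pad.
Only numpy, scipy, OpenCV 4.12 (cv2) and the standard library are available. Lean on these libraries where they do the work, as an engineer would, in place of code of your own. Each camera call takes 0.05 s, during which the arm holds its last target. There are 200 camera calls.

TASK

The three unfired bottle vases on the ware board all look dry, but some may still be damp inside, and only their weight tells: lift each one to feel it, then stand those heavier than 600 g on the plaster bat to go on drying, and the lighter ones on the kiln shelf, ready for firing. They are fragile: keep them upright, set them down gently, and leave everything else where it is.

Things in the scene. Friction and masses are not known exactly. Their poses are not given: they have to be found in the camera images.
- bottle_a: one of three look-alike unfired bottle vases of buff clay, upright, 180 mm high: foot 68 mm across, belly 84 mm across 40 to 70 mm up, straight round neck 34 mm across from 120 to 164 mm up, 42 mm lip on top. Origin: centre of the foot's underside, z up the bottle. Each weighs something between 460 and 750 g; only lifting it tells
- bottle_b: one of three look-alike unfired bottle vases of buff clay, upright, 180 mm high: foot 68 mm across, belly 84 mm across 40 to 70 mm up, straight round neck 34 mm across from 120 to 164 mm up, 42 mm lip on top. Origin: centre of the foot's underside, z up the bottle. Each weighs something between 460 and 750 g; only lifting it tells
- bottle_c: one of three look-alike unfired bottle vases of buff clay, upright, 180 mm high: foot 68 mm across, belly 84 mm across 40 to 70 mm up, straight round neck 34 mm across from 120 to 164 mm up, 42 mm lip on top. Origin: centre of the foot's underside, z up the bottle. Each weighs something between 460 and 750 g; only lifting it tells
- ware_board: plywood ware board on two battens, fixed, 440 mm (its x) by 140 mm (its y), top 32 mm above the table; the bottles start in a row along its x. Origin: centre of the underside, at table height
- plaster_bat: plaster drying bat, a thick white slab with rounded edges, fixed, 400 mm (its x) by 180 mm (its y), top 30 mm above the table; it may stand on either side of the ware board. Origin: centre of the underside, at table height. The rib lies at its far end, beyond 150 mm from the centre along +x; the rest is free
- kiln_shelf: kiln shelf, a thin buff slab raised on four short square props, fixed, 400 mm (its x) by 180 mm (its y), top 48 mm above the table; on the other side of the ware board from the bat. Origin: centre between the props, at table height. The cones stand at its far end, beyond 150 mm from the centre along +x; the rest is free
- bowl: a small unfired bowl turned upside down at the far end of the ware board, 80 mm across, 47 mm high; a bystander. Origin: centre of its underside
- cones: a strip of clay with three thin test cones standing in it, 24 x 90 mm, 65 mm high, across the far end of the kiln shelf; a bystander. Origin: centre of its underside
- rib: a flat wooden throwing rib, 30 x 100 x 8 mm, across the far end of the plaster bat; a bystander. Origin: centre of its underside
- jar: a grey-green lidded jar, 88 mm across, 90 mm high, at the right side; a bystander. Origin: centre of its underside
- dark_cup: a dark open cup, 80 mm across, 62 mm high, at the left side; a bystander. Origin: centre of its underside
- pourer: a pale open bowl, 124 mm across, 55 mm high, at the right side; a bystander. Origin: centre of its underside
There are look-alikes about, which are no part of the job. What is shaped like the bottle_b but red is not meant.

How it is judged (in metres and radians):
At the end, for the whole second after the job is handed in: Every bottle stands upright (within 4.5 degrees) and at rest, its foot's centre at least 25 mm inside the slab's edges: on the plaster bat if over 600 g, on the kiln shelf if under (within 35 g of 600 g, either). From none to all three may belong on either (((x of bottle_a in the frame of plaster_bat between -0.175 and 0.175 m and y of bottle_a in the frame of plaster_bat between -0.065 and 0.065 m and z of bottle_a in the frame of plaster_bat between 0.024 and 0.036 m and angle between bottle_a's own z axis and vertical below 0.08 rad and contact force between bottle_a and plaster_bat above 5.54 N) or (x of bottle_a in the frame of kiln_shelf between -0.175 and 0.175 m and y of bottle_a in the frame of kiln_shelf between -0.065 and 0.065 m and z of bottle_a in the frame of kiln_shelf between 0.042 and 0.054 m and angle between bottle_a's own z axis and vertical below 0.08 rad and contact force between bottle_a and kiln_shelf between 2 and 6.23 N)) and linear speed of each of bottle_a, bottle_b, bottle_c below 0.02 m/s and ((x of bottle_b in the frame of plaster_bat between -0.175 and 0.175 m and y of bottle_b in the frame of plaster_bat between -0.065 and 0.065 m and z of bottle_b in the frame of plaster_bat between 0.024 and 0.036 m and angle between bottle_b's own z axis and vertical below 0.08 rad and contact force between bottle_b and plaster_bat above 5.54 N) or (x of bottle_b in the frame of kiln_shelf between -0.175 and 0.175 m and y of bottle_b in the frame of kiln_shelf between -0.065 and 0.065 m and z of bottle_b in the frame of kiln_shelf between 0.042 and 0.054 m and angle between bottle_b's own z axis and vertical below 0.08 rad and contact force between bottle_b and kiln_shelf between 2 and 6.23 N)) and ((x of bottle_c in the frame of plaster_bat between -0.175 and 0.175 m and y of bottle_c in the frame of plaster_bat between -0.065 and 0.065 m and z of bottle_c in the frame of plaster_bat between 0.024 and 0.036 m and angle between bottle_c's own z axis and vertical below 0.08 rad and contact force between bottle_c and plaster_bat above 5.54 N) or (x of bottle_c in the frame of kiln_shelf between -0.175 and 0.175 m and y of bottle_c in the frame of kiln_shelf between -0.065 and 0.065 m and z of bottle_c in the frame of kiln_shelf between 0.042 and 0.054 m and angle between bottle_c's own z axis and vertical below 0.08 rad and contact force between bottle_c and kiln_shelf between 2 and 6.23 N))); the robot touches nothing.
It fails at once if a bystander is shifted by more than 25 mm (distance of any of bowl, cones, rib, jar, dark_cup, pourer from where it was at the start of the episode above 0.025 m).
It fails at once if a bottle is tipped by more than about 40 degrees (angle between any of bottle_a, bottle_b, bottle_c's own z axis and vertical above 0.7 rad).
It fails at once if a bottle is dropped or rammed onto the bat, the shelf or the board (over 60 N) (contact force between any of bottle_a, bottle_b, bottle_c and plaster_bat above 60 N or contact force between any of bottle_a, bottle_b, bottle_c and kiln_shelf above 60 N or contact force between any of bottle_a, bottle_b, bottle_c and ware_board above 60 N).
It also fails if it takes over 69 s, if anything falls off the work surface, if the arm or the gripper's body presses on something with over 40 N, if the wrist force passes 120 N, or if a joint passes its speed limit or range.

## Working session

There is one attempt and no reset: what is moved stays moved. The work goes in short steps, Python scripts to look and compute and a shell command to move; the robot and the scene stay as the last step left them, time stands still between calls to the robot, and variables do not carry over. Pictures are saved under pics/ and viewed, at most 10 in all, crops included, and the job is handed in when it is done.

```bash
mkdir -p pics; ls
python3 - <<'E'
from rig import *
import cv2, json
print(get_obs())
for n in("scene","top"):
    c=capture(n); cv2.imwrite(f"pics/{n}0.png",c["frame"])
    print(n,{k:c[k] for k in c if k!="frame"})
E
```

```text
pics
{'time': 0.0, 'joints': array([ 1.03538336e+00,  1.24504462e-01,  1.65168275e+00, -1.25623909e-05,
        1.36749311e+00, -8.25733426e-02]), 'joint_vel': array([-0.0006554 , -0.00016634, -0.00119805,  0.00172093, -0.00081021,
        0.00022853]), 'joint_torque': array([ 1.04698363e-03, -4.17604315e+01, -3.59933066e+01,  7.74926296e-02,
        4.93784202e-02, -2.11836355e-04]), 'ee_pos': array([284.09377814, 583.95920975, 235.38224848]), 'ee_rot': array([-3.13951108e+00, -1.59933706e-04,  2.68875541e+00]), 'ft_force': array([-0.47067375,  0.51213209,  0.36948308]), 'moment': array([-0.00569685,  0.04468767, -0.01546792]), 'grasp_force': 0.0, 'opening': 95.03938949446172}
scene {'fx': 378.93694683106185, 'fy': 378.93694683106185, 'cx': 315.63257853862655, 'cy': 205.2172293451079, 'D': array([-0.02494053,  0.        ,  0.        ,  0.        ,  0.        ]), 'cam_to_world': array([[-1.71769421e-01, -7.55794347e-01,  6.31878288e-01,
         1.32822884e+03],
       [ 9.85038353e-01, -1.40852962e-01,  9.92969640e-02,
         9.12249973e+01],
       [ 1.39538441e-02,  6.39480530e-01,  7.68680651e-01,
         1.05364370e+03],
       [ 0.00000000e+00,  0.00000000e+00,  0.00000000e+00,
         1.00000000e+00]])}
top {'fx': 442.33429366170037, 'fy': 442.33429366170037, 'cx': 325.0967333965965, 'cy': 195.40313361128153, 'D': array([0.01829158, 0.        , 0.        , 0.        , 0.        ]), 'cam_to_world': array([[ 2.53544971e-02,  9.93511341e-01, -1.10870935e-01,
         3.55673166e+02],
       [-9.99649574e-01,  2.60413767e-02,  4.75138816e-03,
        -1.17559283e+01],
       [ 7.60778980e-03,  1.10711613e-01,  9.93823455e-01,
         1.45408587e+03],
       [ 0.00000000e+00,  0.00000000e+00,  0.00000000e+00,
         1.00000000e+00]])}
```

View pics/scene0.png

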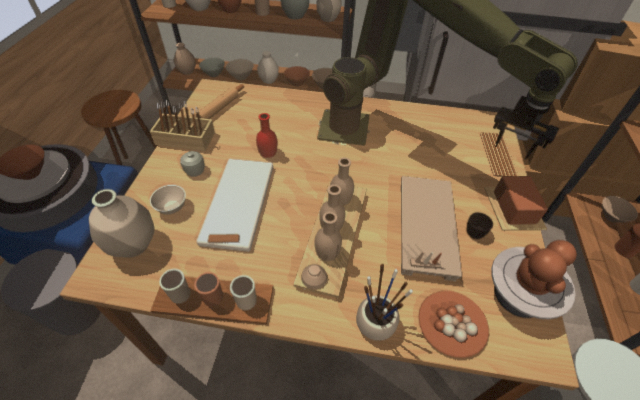

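View pics/top0.png

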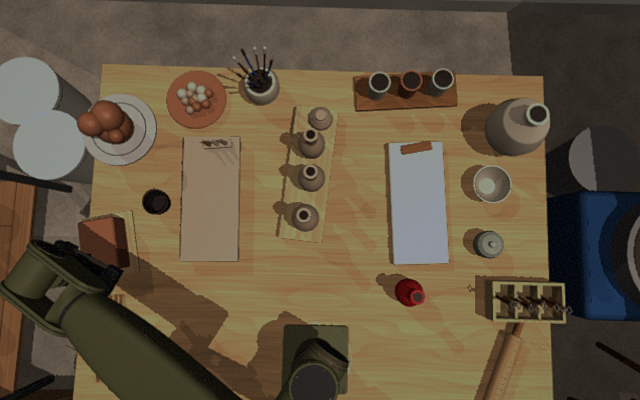

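The scene view shows the bat left of the board (rib at about (223,239)), the kiln shelf right of it (cones at (428,258)) and the robot at the back. In the top view the bottle mouths are near (311,134), (308,171) and (303,215), with the bowl at (320,118). The shelf spans (182–240, 137–262), the bat (390–447, 142–265). The red look-alike is at (410,292).

```bash
cat > h.py <<'E'
from rig import *
import cv2, numpy as np
def ray(c,uv,z):
    K=np.array([[c["fx"],0,c["cx"]],[0,c["fy"],c["cy"]],[0,0,1.]])
    p=cv2.undistortPoints(np.array(uv,float).reshape(-1,1,2),K,c["D"])[:,0]
    M=c["cam_to_world"]; d=np.c_[p[:,0],-p[:,1],-np.ones(len(p))]@M[:3,:3].T
    o=M[:3,3]; return (o+d*((z-o[2])/d[:,2])[:,None])[:,:2]
def mouths(c,seeds,zs,r=8):
    g=cv2.cvtColor(c["frame"],cv2.COLOR_BGR2GRAY)
    out=[]
    for (u,v),z in zip(seeds,zs):
        w=g[v-r:v+r+1,u-r:u+r+1].astype(float); 
        m=(w<(w.min()+0.35*(np.median(w)-w.min()))).astype(np.uint8)
        n,l,s,ce=cv2.connectedComponentsWithStats(m)
        k=1+np.argmax(s[1:,4]); q=ce[k]+[u-r,v-r]
        out.append((q.round(1),s[k].tolist(),ray(c,q,z)[0].round(1)))
    return out
E
python3 - <<'E'
from h import *
t=capture("top"); s=capture("scene")
for c,sd in((t,[(311,134),(308,171),(303,215)]),(s,[(329,219),(335,190),(344,164)])):
    for o in mouths(c,sd,[212]*3): print(*o)
hsv=cv2.cvtColor(t["frame"],cv2.COLOR_BGR2HSV)
for nm,p in(("shelf",(210,200)),("bat",(420,210)),("board",(290,190))):
    print(nm,hsv[p[1],p[0]])
print("table",hsv[250,350],hsv[200,260],hsv[150,150])
def slab(m,p,z,nm):
    m=cv2.morphologyEx(m,cv2.MORPH_OPEN,np.ones((5,5)))
    cs=cv2.findContours(m,0,2)[0]
    for k in cs:
        if cv2.pointPolygonTest(k,p,False)>=0:
            b=cv2.boxPoints(cv2.minAreaRect(k)); print(nm,b.round(0).tolist(),"\n",ray(t,b,z).round(0).tolist(),ray(t,[b.mean(0)],z).round(0))
slab(cv2.inRange(hsv,(0,0,120),(179,60,255)),(420,210),30,"bat")
p=hsv[200,210].astype(int)
slab(cv2.inRange(hsv,np.clip(p-[6,25,40],0,255),np.clip(p+[6,25,40],0,255)),(210,200),48,"shelf")
cv2.imwrite("pics/c1.png",cv2.resize(t["frame"][95:275,170:460],None,fx=2.75,fy=2.75,interpolation=cv2.INTER_CUBIC))
E
```

```text
[310.1 134. ] [4, 5, 8, 7, 46] [670.2  29.8]
[310. 171.] [7, 5, 7, 7, 45] [562.9  27. ]
[303.3 214.6] [5, 4, 8, 8, 50] [438.2  42.2]
[329.6 216.7] [5, 3, 8, 6, 37] [670.6  28.5]
[334. 189.] [4, 5, 7, 5, 31] [564.   25.8]
[344.1 161.1] [5, 3, 7, 5, 28] [438.3  40.5]
shelf [ 17  77 142]
bat [105  16 155]
board [ 21 103 143]
table [ 21 112 141] [ 22 111 140] [ 15 134 139]
bat [[388.0, 143.0], [443.0, 141.0], [448.0, 263.0], [394.0, 265.0]] 
 [[693.0, -222.0], [706.0, -402.0], [309.0, -417.0], [297.0, -242.0]] [[ 498. -321.]]
shelf [[180.0, 261.0], [182.0, 136.0], [240.0, 137.0], [237.0, 262.0]] 
 [[294.0, 431.0], [693.0, 449.0], [695.0, 263.0], [295.0, 251.0]] [[491. 349.]]
```

View pics/c1.png

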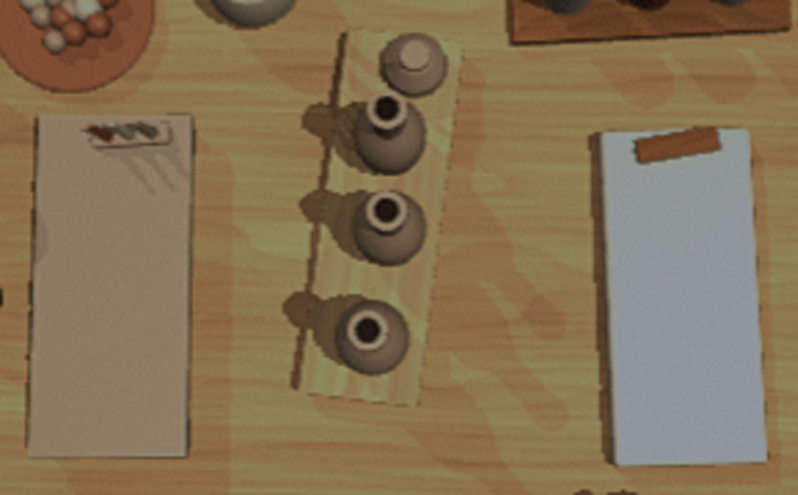

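Both views give the same mouth positions to within 2 mm: near (438,41), mid (564,26), far (670,29). Now to the near bottle, fingers closing along y.

```bash
python3 -m crank '[[[0,0,0,0.035,0.03],[0,0.013,-0.045,0,0.038],[0,0.013,-0.045,0,0.038],[0,0.013,-0.045,0,0.038],[0,0.013,-0.045,0,0.038],[0,0.013,-0.045,0,0.038],[0,0.013,-0.045,0,0.038],[0,0.013,-0.045,0,0.038],[0,0.013,-0.045,0,0.038],[0,0.013,-0.045,0,0.038],[0,0.013,-0.045,0,0.038],[0,0.013,-0.045,0,0.038],[0,0.011,-0.045,0,0.005],[0,0,0,0,0],[0,0,0,0,0],[0,0,0,0,0]]]' 40
python3 - <<'E'
from h import *
P=[]
for i in range(4):
    t=capture("top"); o=get_obs(); P.append(np.r_[o["ee_pos"],o["ee_rot"]*1000,o["ft_force"]])
P=np.array(P);print(P.mean(0).round(1),P.std(0).round(2),o["time"])
E
```

```text
time: 1.8
ee_pos: [438.1, 45.3, 271.5]
ee_rot: [3.141, -0.0, -3.141]
ft_force: [0.6, 0.4, -0.7]
opening: 95.2
grasp_force: 0.0
[ 4.3810e+02  4.5700e+01  2.7160e+02  3.1414e+03 -1.0000e-01 -3.1390e+03
  1.0000e-01  1.0000e-01 -1.0000e-01] [0.03 0.07 0.04 0.1  0.09 0.28 0.12 0.47 0.82] 2.0
```

```bash
cat > weigh.py <<'E'
from h import *
import sys
F=[]
for i in range(int(sys.argv[1])):
    c=capture("top"); o=get_obs(); F.append(np.r_[o["ft_force"],o["joint_torque"][1:3],o["ee_pos"]])
F=np.array(F); print(F.mean(0).round(2),F.std(0).round(2),"t",o["time"],"open",o["opening"],o["grasp_force"])
E
python3 weigh.py 20
python3 -m crank '[[[0,0,-0.0035,-0.03,0],[0,0,0,-0.03,0],[0,0,0,-0.02,0],[0,0,0,-0.011,0],[0,0,0,0,0],[0,0,0,0,0]]]' 40
```

```text
[ 6.0000e-02 -2.0000e-02 -6.0000e-02 -1.9540e+01 -3.6850e+01  4.3835e+02
  4.4680e+01  2.7166e+02] [0.51 0.44 0.52 0.01 0.   0.05 0.36 0.02] t 3.0 open 94.9142933250527 0.0
time: 3.6
ee_pos: [438.9, 41.0, 181.6]
ee_rot: [-3.142, 0.001, -3.141]
ft_force: [-0.2, -0.2, 0.2]
opening: 95.2
grasp_force: 0.0
```

```bash
python3 -m crank '[[[0.5,0,0,0,0],[0.7,0,0,0,0],[0.8,0,0,0,0],[0.9,0,0,0,0],[0.9,0,0,0,0],[0.9,0,0,0,0],[0.9,0,0,0,0],[0.9,0,0,0,0]]]' 40
python3 -m crank '[[[0.9,0,0,0.005,0],[0.9,0,0,0.01,0],[0.9,0,0,0.02,0],[0.9,0,0,0.025,0],[0.9,0,0,0.02,0],[0.9,0,0,0.011,0],[0.9,0,0,0,0],[0.9,0,0,0,0],[0.9,0,0,0,0]]]' 40
python3 weigh.py 20
```

```text
time: 4.4
ee_pos: [438.4, 41.2, 180.7]
ee_rot: [3.141, -0.0, -3.141]
ft_force: [-0.3, 0.5, -0.1]
opening: 39.8
grasp_force: 40.0
time: 5.3
ee_pos: [437.5, 41.0, 269.8]
ee_rot: [3.142, -0.003, -3.141]
ft_force: [-0.6, 0.4, -6.6]
opening: 40.0
grasp_force: 40.0
[ 3.0000e-02 -1.4000e-01 -6.6200e+00 -2.2290e+01 -4.0710e+01  4.3824e+02
  4.0970e+01  2.7130e+02] [0.54 0.46 0.66 0.08 0.11 0.25 0.01 0.58] t 6.3 open 39.712552794487415 39.99938816064969
```

About 670 g (a 6.6 N drop in force), so this one goes on the bat. I carry it over and check before lowering.

```bash
python3 -m crank '[[[0.9,0,-0.01,0,0],[0.9,0.004,-0.02,0,0],[0.9,0.005,-0.03,0,0],[0.9,0.005,-0.03,0,0],[0.9,0.005,-0.03,0,0],[0.9,0.005,-0.03,0,0],[0.9,0.005,-0.03,0,0],[0.9,0.005,-0.03,0,0],[0.9,0.005,-0.03,0,0],[0.9,0.005,-0.03,0,0],[0.9,0.005,-0.03,0,0],[0.9,0.005,-0.03,0,0],[0.9,0,-0.02,0,0],[0.9,0,-0.01,0,0],[0.9,0,-0.002,0,0],[0.9,0,0,0,0],[0.9,0,0,0,0]]]' 40
python3 - <<'E'
from h import *
c=capture("scene"); cv2.imwrite("pics/s1.png",cv2.resize(c["frame"][60:300,100:400],None,fx=2.4,fy=2.4)); print(get_obs()["ee_pos"])
E
```

```text
time: 8.0
ee_pos: [492.4, -320.0, 271.7]
ee_rot: [3.141, 0.0, -3.14]
ft_force: [0.1, -0.7, -7.5]
opening: 40.0
grasp_force: 40.0
[ 492.52268761 -319.96852292  271.8090843 ]
```

View pics/s1.png

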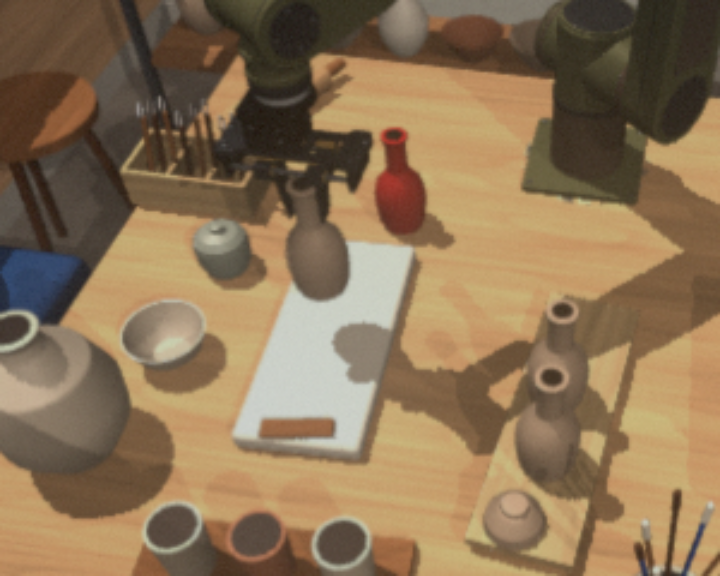

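The picture shows the bottle hanging upright over the bat (crop about (318,240)), with everything else undisturbed. I lower it gently.

```bash
python3 -m crank '[[[0.9,0,0,-0.01,0],[0.9,0,0,-0.025,0],[0.9,0,0,-0.025,0],[0.9,0,0,-0.015,0],[0.9,0,0,-0.008,0],[0.9,0,0,-0.003,0],[0.9,0,0,-0.002,0],[0.9,0,0,-0.002,0],[0.9,0,0,0,0],[0.9,0,0,0,0]]]' 40
python3 -m crank '[[[0.9,0,0,-0.001,0],[0.9,0,0,-0.001,0],[0.9,0,0,0,0],[0.9,0,0,0,0]]]' 40
```

```text
time: 9.05
ee_pos: [492.6, -321.3, 182.4]
ee_rot: [-3.141, 0.001, -3.141]
ft_force: [0.8, 0.3, -5.6]
opening: 40.0
grasp_force: 40.0
time: 9.45
ee_pos: [492.3, -321.0, 179.6]
ee_rot: [3.141, -0.0, -3.141]
ft_force: [-0.6, 0.3, -6.5]
opening: 40.1
grasp_force: 40.0
```

```bash
python3 -m crank '[[[0.9,0,0,-0.001,0],[0.9,0,0,0,0],[0.9,0,0,0,0]]]'
python3 -m crank '[[[0.9,0,0,-0.001,0],[0.9,0,0,0,0],[0.9,0,0,0,0]]]'
```

```text
time: 9.75
ee_pos: [492.5, -321.1, 178.8]
ee_rot: [-3.141, 0.0, -3.141]
ft_force: [-0.7, 0.2, -6.1]
opening: 40.0
grasp_force: 40.0
time: 10.05
ee_pos: [492.9, -321.2, 178.7]
ee_rot: [-3.141, 0.001, -3.141]
ft_force: [0.5, 0.9, -0.8]
opening: 40.1
grasp_force: 40.0
```

Touchdown. I release, rise, and go over the middle bottle.

```bash
python3 -m crank '[[[0.55,0,0,0,0],[0.4,0,0,0,0],[0.2,0,0,0,0],[0,0,0,0,0],[0,0,0,0,0],[0,0,0,0.01,0],[0,0,0,0.04,0],[0,0,0,0.042,0],[0,0.005,0.03,0,0],[0,0.01,0.045,0,0],[0,0.01,0.045,0,0],[0,0.01,0.045,0,0],[0,0.01,0.045,0,0],[0,0.01,0.045,0,0],[0,0.01,0.045,0,0],[0,0.006,0.03,0,0],[0,0,0.017,0,0],[0,0,0,0,0],[0,0,0,0,0]]]'
python3 - <<'E'
from h import *
c=capture("scene"); cv2.imwrite("pics/s2.png",cv2.resize(c["frame"][60:300,100:400],None,fx=2.4,fy=2.4)); o=get_obs();print(o["ee_pos"],o["opening"])
t=capture("top");cv2.imwrite("pics/t2.png",t["frame"])
E
```

```text
time: 11.95
ee_pos: [563.5, 25.8, 270.2]
ee_rot: [-3.141, 0.001, -3.141]
ft_force: [-0.1, -1.0, -0.9]
opening: 95.2
grasp_force: 0.0
[563.4399254   25.24953913 270.1190844 ] 94.91569070855554
```

View pics/s2.png

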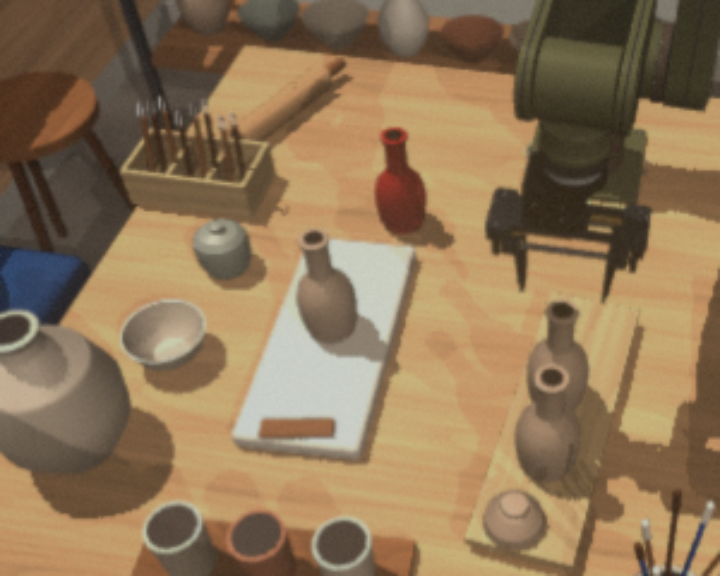

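The first bottle stands upright on the bat (crop (328,300)), and the gripper is above the middle bottle.

```bash
python3 weigh.py 8
python3 -m crank '[[[0,0,0.001,-0.03,0],[0,0,0,-0.03,0],[0,0,0,-0.02,0],[0,0,0,-0.013,0],[0,0,0,0,0],[0.4,0,0,0,0],[0.7,0,0,0,0],[0.8,0,0,0,0],[0.9,0,0,0,0],[0.9,0,0,0,0],[0.9,0,0,0,0],[0.9,0,0,0,0],[0.9,0,0,0,0]]]' 40
python3 -m crank '[[[0.9,0,0,0.005,0],[0.9,0,0,0.01,0],[0.9,0,0,0.02,0],[0.9,0,0,0.025,0],[0.9,0,0,0.02,0],[0.9,0,0,0.013,0],[0.9,0,0,0,0],[0.9,0,0,0,0],[0.9,0,0,0,0],[0.9,0,0,0,0]]]' 40
python3 weigh.py 25
```

```text
[-1.3000e-01 -1.0000e-02 -2.2000e-01 -3.2560e+01 -3.6480e+01  5.6337e+02
  2.5150e+01  2.6972e+02] [0.45 0.44 0.53 0.01 0.01 0.01 0.28 0.08] t 12.45 open 95.30682067780396 0.0
time: 13.75
ee_pos: [563.4, 26.8, 176.7]
ee_rot: [-3.141, -0.0, -3.141]
ft_force: [0.0, -0.2, 0.1]
opening: 39.8
grasp_force: 40.0
time: 14.75
ee_pos: [562.6, 27.0, 267.8]
ee_rot: [3.141, -0.003, -3.141]
ft_force: [-0.7, 0.8, -6.2]
opening: 39.5
grasp_force: 40.0
[-1.7000e-01  3.0000e-02 -6.5900e+00 -3.6220e+01 -4.0380e+01  5.6332e+02
  2.6980e+01  2.6948e+02] [0.53 0.52 0.5  0.05 0.07 0.16 0.01 0.41] t 16.0 open 39.69976498806302 39.999477225355804
```

About 660 g, and the torques agree, so this one goes on the bat too, at x≈595.

```bash
python3 -m crank '[[[0.9,0,-0.01,0,0],[0.9,0.002,-0.02,0,0],[0.9,0.003,-0.03,0,0],[0.9,0.003,-0.03,0,0],[0.9,0.003,-0.03,0,0],[0.9,0.003,-0.03,0,0],[0.9,0.003,-0.03,0,0],[0.9,0.003,-0.03,0,0],[0.9,0.003,-0.03,0,0],[0.9,0.003,-0.03,0,0],[0.9,0.003,-0.03,0,0],[0.9,0.003,-0.024,0,0],[0.9,0,-0.014,0,0],[0.9,0,-0.006,0,0],[0.9,0,0,0,0],[0.9,0,0,0,0]]]' 40
python3 -m crank '[[[0.9,0,0,-0.01,0],[0.9,0,0,-0.025,0],[0.9,0,0,-0.025,0],[0.9,0,0,-0.015,0],[0.9,0,0,-0.009,0],[0.9,0,0,-0.005,0],[0.9,0,0,-0.002,0],[0.9,0,0,-0.001,0],[0.9,0,0,-0.001,0],[0.9,0,0,0,0],[0.9,0,0,0,0],[0.9,0,0,0,0]]]' 40
```

```text
time: 17.6
ee_pos: [595.3, -316.1, 269.6]
ee_rot: [3.141, -0.0, -3.141]
ft_force: [-0.1, -0.7, -6.7]
opening: 39.9
grasp_force: 40.0
time: 18.8
ee_pos: [595.5, -317.2, 177.0]
ee_rot: [-3.141, 0.001, -3.141]
ft_force: [-0.3, -0.5, -5.6]
opening: 39.4
grasp_force: 40.0
```

```bash
python3 -m crank '[[[0.9,0,0,-0.001,0],[0.9,0,0,-0.001,0],[0.9,0,0,0,0],[0.9,0,0,0,0]]]'
python3 -m crank '[[[0.9,0,0,-0.001,0],[0.9,0,0,0,0],[0.9,0,0,0,0]]]'
```

```text
time: 19.2
ee_pos: [595.4, -317.1, 174.8]
ee_rot: [-3.141, 0.0, -3.141]
ft_force: [-0.7, 1.0, -5.7]
opening: 39.8
grasp_force: 40.0
time: 19.5
ee_pos: [595.8, -317.3, 174.8]
ee_rot: [-3.141, 0.001, -3.141]
ft_force: [-0.9, 2.4, -0.7]
opening: 39.8
grasp_force: 40.0
```

Touchdown. I release and go to the far bottle.

```bash
python3 -m crank '[[[0.55,0,0,0,0],[0.4,0,0,0,0],[0.2,0,0,0,0],[0,0,0,0,0],[0,0,0,0,0],[0,0,0,0.01,0],[0,0,0,0.04,0],[0,0,0,0.046,0],[0,0.005,0.03,0,0],[0,0.011,0.045,0,0],[0,0.011,0.045,0,0],[0,0.011,0.045,0,0],[0,0.011,0.045,0,0],[0,0.011,0.045,0,0],[0,0.011,0.045,0,0],[0,0.004,0.03,0,0],[0,0,0.016,0,0],[0,0,0,0,0],[0,0,0,0,0]]]'
python3 - <<'E'
from h import *
c=capture("scene"); cv2.imwrite("pics/s3.png",cv2.resize(c["frame"][60:300,100:400],None,fx=2.4,fy=2.4)); o=get_obs();print(o["ee_pos"],o["opening"])
E
python3 weigh.py 15
```

```text
time: 21.4
ee_pos: [670.3, 28.1, 270.0]
ee_rot: [-3.141, 0.0, 3.141]
ft_force: [-1.3, -0.8, 0.3]
opening: 95.1
grasp_force: 0.0
[670.2969926   27.53716858 269.88467682] 94.90641611681846
[ 1.8000e-01  9.0000e-02  4.0000e-02 -4.3530e+01 -3.6520e+01  6.7036e+02
  2.8250e+01  2.6968e+02] [0.49 0.42 0.66 0.01 0.01 0.03 0.65 0.06] t 22.2 open 94.92169739394764 0.0
```

View pics/s3.png

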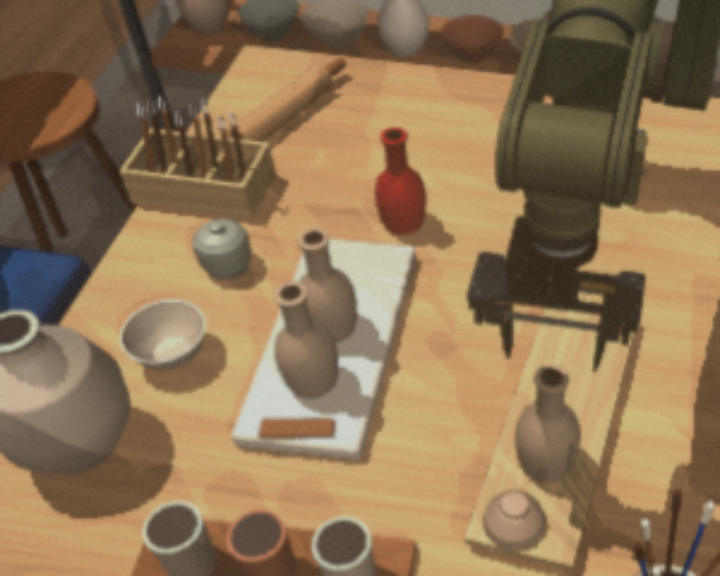

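Two bottles stand on the bat (crop (328,300) and (306,360)), with the rib untouched. The far bottle is still on the board at (548,430).

```bash
python3 -m crank '[[[0,0,0,-0.03,0],[0,0,0,-0.03,0],[0,0,0,-0.02,0],[0,0,0,-0.013,0],[0,0,0,0,0],[0.4,0,0,0,0],[0.7,0,0,0,0],[0.8,0,0,0,0],[0.9,0,0,0,0],[0.9,0,0,0,0],[0.9,0,0,0,0],[0.9,0,0,0,0],[0.9,0,0,0,0]]]' 40
python3 -m crank '[[[0.9,0,0,0.005,0],[0.9,0,0,0.01,0],[0.9,0,0,0.02,0],[0.9,0,0,0.025,0],[0.9,0,0,0.02,0],[0.9,0,0,0.013,0],[0.9,0,0,0,0],[0.9,0,0,0,0],[0.9,0,0,0,0],[0.9,0,0,0,0]]]' 40
python3 weigh.py 25
```

```text
time: 23.5
ee_pos: [670.3, 29.2, 176.6]
ee_rot: [3.141, -0.0, -3.141]
ft_force: [0.3, 1.1, 0.7]
opening: 39.8
grasp_force: 40.0
time: 24.5
ee_pos: [669.6, 29.0, 267.5]
ee_rot: [3.141, -0.003, -3.141]
ft_force: [0.5, 0.3, -6.7]
opening: 39.5
grasp_force: 40.0
[ 1.1000e-01 -1.6000e-01 -6.9700e+00 -4.8090e+01 -4.0600e+01  6.7032e+02
  2.8970e+01  2.6945e+02] [0.51 0.52 0.43 0.06 0.07 0.16 0.01 0.47] t 25.75 open 39.91976901487359 39.99939226079732
```

About 700 g, so it goes on the bat as well. To stay clear of the standing bottles I move along x first, over the empty board, then across to the bat's near end.

```bash
python3 -m crank '[[[0.9,-0.005,0,0,0],[0.9,-0.01,0,0,0],[0.9,-0.015,0,0,0],[0.9,-0.02,0,0,0],[0.9,-0.02,0,0,0],[0.9,-0.02,0,0,0],[0.9,-0.02,0,0,0],[0.9,-0.02,0,0,0],[0.9,-0.02,0,0,0],[0.9,-0.02,0,0,0],[0.9,-0.02,0,0,0],[0.9,-0.02,0,0,0],[0.9,-0.02,0,0,0],[0.9,-0.02,0,0,0],[0.9,-0.015,0,0,0],[0.9,-0.01,0,0,0],[0.9,-0.005,0,0,0],[0.9,0,0,0,0]]]' 40
python3 -m crank '[[[0.9,0,-0.01,0,0],[0.9,0,-0.02,0,0],[0.9,0,-0.03,0,0],[0.9,0,-0.03,0,0],[0.9,0,-0.03,0,0],[0.9,0,-0.03,0,0],[0.9,0,-0.03,0,0],[0.9,0,-0.03,0,0],[0.9,0,-0.03,0,0],[0.9,0,-0.03,0,0],[0.9,0,-0.03,0,0],[0.9,0,-0.026,0,0],[0.9,0,-0.016,0,0],[0.9,0,-0.008,0,0],[0.9,0,-0.004,0,0],[0.9,0,0,0,0],[0.9,0,0,0,0]]]' 40
python3 - <<'E'
from h import *
c=capture("scene"); cv2.imwrite("pics/s4.png",cv2.resize(c["frame"][60:300,100:400],None,fx=2.4,fy=2.4)); o=get_obs();print(o["ee_pos"],o["opening"])
E
```

```text
time: 27.55
ee_pos: [390.1, 29.0, 269.9]
ee_rot: [-3.142, 0.001, -3.141]
ft_force: [0.1, 0.4, -7.3]
opening: 39.8
grasp_force: 40.0
time: 29.25
ee_pos: [390.5, -324.3, 269.6]
ee_rot: [3.141, 0.0, -3.141]
ft_force: [-0.5, 0.4, -6.9]
opening: 39.2
grasp_force: 40.0
[ 390.55039394 -324.18339885  269.68187171] 39.62617694888284
```

View pics/s4.png

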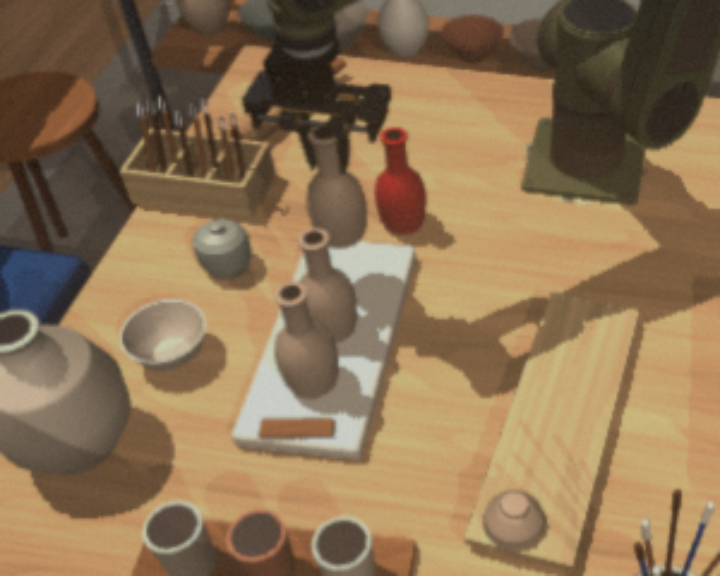

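The third bottle hangs upright (crop (337,195)), clear of the red look-alike (400,190) and the standing ones. I lower it.

```bash
python3 -m crank '[[[0.9,0,0,-0.01,0],[0.9,0,0,-0.025,0],[0.9,0,0,-0.025,0],[0.9,0,0,-0.015,0],[0.9,0,0,-0.009,0],[0.9,0,0,-0.005,0],[0.9,0,0,-0.002,0],[0.9,0,0,-0.001,0],[0.9,0,0,-0.001,0],[0.9,0,0,-0.001,0],[0.9,0,0,0,0],[0.9,0,0,0,0],[0.9,0,0,0,0]]]' 40
python3 -m crank '[[[0.9,0,0,-0.001,0],[0.9,0,0,0,0],[0.9,0,0,0,0]]]'
python3 -m crank '[[[0.9,0,0,-0.001,0],[0.9,0,0,0,0],[0.9,0,0,0,0]]]'
```

```text
time: 30.6
ee_pos: [390.4, -325.1, 175.8]
ee_rot: [-3.141, 0.0, -3.141]
ft_force: [-0.7, 0.3, -6.8]
opening: 39.8
grasp_force: 40.0
time: 30.9
ee_pos: [390.4, -325.1, 174.7]
ee_rot: [-3.141, 0.0, -3.141]
ft_force: [-0.1, -0.3, -6.7]
opening: 39.7
grasp_force: 40.0
time: 31.2
ee_pos: [390.8, -325.3, 174.7]
ee_rot: [-3.141, 0.001, -3.141]
ft_force: [-1.1, 1.5, -0.7]
opening: 40.3
grasp_force: 40.0
```

```bash
python3 -m crank '[[[0.55,0,0,0,0],[0.4,0,0,0,0],[0.2,0,0,0,0],[0,0,0,0,0],[0,0,0,0,0],[0,0,0,0.01,0],[0,0,0,0.04,0],[0,0,0,0.046,0],[0,0,0.03,0.01,0],[0,0,0.045,0.01,0],[0,0,0.045,0,0],[0,0,0.045,0,0],[0,0,0.045,0,0],[0,0,0.045,0,0],[0,0,0.045,0,0],[0,0,0.03,0,0],[0,0,0.01,0,0],[0,0,0,0,0],[0,0,0,0,0]]]'
python3 - <<'E'
from h import *
t=capture("top"); c=capture("scene"); cv2.imwrite("pics/t5.png",np.hstack([cv2.resize(t["frame"][100:300,280:480],(400,400)),cv2.resize(c["frame"][100:300,130:330],(400,400))]))
E
```

```text
time: 33.1
ee_pos: [390.5, 14.3, 289.9]
ee_rot: [-3.141, 0.0, 3.141]
ft_force: [0.8, -0.8, 0.7]
opening: 95.2
grasp_force: 0.0
```

View pics/t5.png

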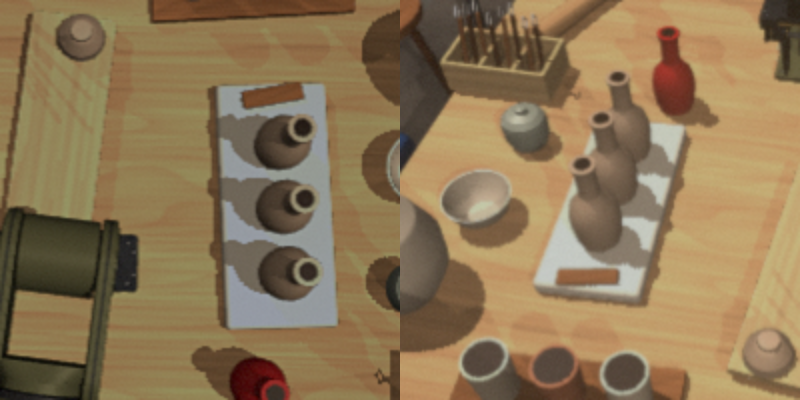

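All three bottles stand upright in the middle of the bat (left panel (285,140), (288,205), (290,272)). The rib and bowl are undisturbed and the arm is clear.

```bash
python3 -c "
from rig import *
print(job_done())"
```

```text
the job is handed in; nothing more can be done
None
```

I weighed all three bottles at about 670, 660 and 700 g, stood all of them upright on the plaster bat, and handed the job in at about 33 s; the judge returned no verdict.

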